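# Tip the front row of mill slugs into the low dish

## Robot

A 6-joint arm with a two-finger parallel gripper is mounted at the origin on the work surface. World frame = base frame: x ahead of the robot, y to its left, z up, the work surface at z = 0. Lengths are in m, angles in rad, forces in N, time in s.
With the tool pointing down it reaches from about 0.3 to 0.875 m from the base axis. Payload 4.2 kg.
Tool frame: the origin (TCP) lies on the centre line of the jaws, within the pads' length; the fingertips stand 17 mm ahead of it and the grasp point (between the pads) lies 2 mm behind it (robot.nose_length is the z of the fingertips in the tool frame, in m); z points along the fingers, y is the line along which they close (so a half turn about z gives the same grasp; the last joint's range is limited). The gripper opens to 85 mm and grips with 20 to 120 N. Pads are 22 mm wide; open, the fingers measure 114 mm over their backs; the gripper's body (76 mm by 85 mm) begins 54 mm behind the grasp point. The pads swing forward as they close: fully open they stand 13 mm farther back than shut.
Start: joints at [1.174, 0.32, 1.565, -0, 1.257, -0.02], TCP at [0.212, 0.535, 0.248] pointing down, gripper open.
Joint ranges: [-3.11, 3.11], [-0.84, 2.01], [0.21, 2.61], [-1.34, 4.49], [0.05, 2.63], [-2.56, 2.56]. Speed limits (rad/s): [2.57, 2.57, 3.14, 3.14, 3.14, 3.14].

## Interface

Orientations are given as a unit quaternion [x, y, z, w].
In Python, from cell import robot, vision, ticket gives the robot as it stands.
- The arm moves only by the shell command python3 -m jog 'ROWS' [OPENING] [FORCE]. ROWS is JSON, a list of rows, each an object of numbers: "tx", "ty", "tz": the shift along the world's x, y, z in cm; "twist": the turn about the world's z in degrees. In form: [{"tx": .., "ty": .., "tz": .., "twist": ..}, ...]. A call has exactly 5 rows; each row shifts and turns the commanded pose from where the row before left it; what a row does not reach is not made up. A row lasts 1/8 s, in which the tool goes at most 62.5 mm and 10.7 degrees, less where a joint would pass 70% of its speed; a pose out of reach is approached as far as the arm can. A call is refused whole if a number of a shift passes 6.25 or a number of a turn 10.7, either way. A call with a gripper value outside its range is refused whole. OPENING is the opening, from -1 (shut) to 1 (fully open), set as the call begins (- or left out, the last holds). The fingers move at their own pace and stop on an object; FORCE is the grip in N (left out, the last holds). Time passes only in rows, so rows that do not move let the fingers close, or fill a call up. It gives the time, the measured TCP pose, the force, the opening and the grip force at its end, in the units of the state.
- robot.state(): the state, without advancing time (a new reading comes with each control period).
- vision.camera(name): name is "side" or "top" or "wrist"; returns (picture, depth): 400x640x3 uint8, blue, green, red; 400x640 float32, m along the optical axis (not along the pixel's ray), 0 where there is no reading.
- vision.camera_params(name): a dict with "mtx" (3x3 intrinsics, pixels), "extrinsics" (4x4, takes a point from camera to world coordinates). Camera axes: x right, y down, z forward; pixel columns grow to the right and rows downward; lengths in m; the calibration is good to about 2 mm. A picture is of the moment at which its call begins: read the wrist's pose just before it. camera_params takes no time and is no camera call; for the wrist camera it gives the pose at the moment of the call.
- ticket.hand_in(): hands the job in; it is judged then, once.
The state is a dict: "time_s": time; "joint_positions": joint angles; "joint_velocities": joint speeds; "joint_torque": joint torques, N m; "tool_pos": TCP position; "tool_rot": TCP orientation; "ft_force": force on the tool from outside, world axes, zero at the start; "torque": the same for the moment, N m; "gripper_width": opening from 0.0 (shut) to 1.0 (fully open); "grip_force": force on a finger pad.
Only numpy, scipy, OpenCV 4.12 (cv2) and the standard library are available. Lean on these libraries where they do the work, as an engineer would, in place of code of your own. Each camera call takes 0.05 s, during which the arm holds its last target. There are 200 camera calls.

## Task

Set the low oblong steel dish (not the tall beaker) upright on the table under the front edge of the little tilting counting tray. Then lift the tray's handle bar so that the two steel slugs in front of the raised lip slide off into the dish while the two behind the lip stay in the tray, lower the tray back to level and let go. Do not disturb the tall beaker.

Things in the scene. Friction and masses are not known exactly. Their poses are not given: they have to be found in the camera images.
- stand: Grey stand of the tilting tray, fixed to the table, place and heading vary. Origin on the table under the hinge axis (which is 85 mm up); x points from the handle to the tray's open front, y along the hinge, z up. Base plate x -129..6, y +-55, 10 mm high; posts at x +-7, y +-42..50, 92 mm high. Level steel tray: x -87..30, floor top 89 mm up, inside width 40, wall tops 105 mm up.
- tray (a joint): Tilt of the tray in rad: 0 level on its stop, grows as the handle rises and the front dips; end stop 1.05. Swings freely, sinks back to 0 by its own weight (0.25 kg). The front slugs slide off between 0.4 and 0.7; those behind the lip stay even at 0.9 if moved calmly.
- handle (a point): Middle of the tray's handle: a round black bar, 12 mm thick, 88 mm long across the tray (along y), level: x -130 mm and 97 mm up in the stand's frame, moving with the tray. It can turn between fingers that pinch it. 38 mm of open gap to the tray's rear wall, clear below to the base; thin side arms at y +-41 mm carry it.
- front_edge (a point): Middle of the tray's open front edge, on the floor's top: level, x 30 mm and 89 mm up in the stand's frame, with 85 mm free height below. A 6 mm raised lip crosses the floor 26 to 30 mm behind it.
- dish: Low oblong open dish of plain steel, 100 mm long (x), 66 mm wide (y), 45 mm high, walls 2 mm, 0.16 kg, loose, on one side of the stand. Origin at the centre of its underside, z up.
- beaker: Bystander: tall round open steel beaker, 66 mm across, 110 mm high, loose, on the other side of the stand; too tall to go under the tray. Origin at the centre of its underside. Leave it where it stands.
- front_a: Steel slug in front of the lip: a plain upright cylinder 16 mm across, 10 mm high, about 16 g. Origin at the centre of its underside.
- front_b: The other slug in front of the lip, the same, beside front_a.
- back_a: Slug behind the lip, the same kind; to stay in the tray.
- back_b: The other slug behind the lip, beside back_a; to stay in the tray.
Things that resemble listed ones, but are neither listed nor needed, are in the scene too. Leave any green look-alike of the stand alone.

How it is judged:
By the outcome, as a careful person would: the job done as asked, in the order asked, and still so for the second after the job is handed in, with the robot touching nothing.
It also fails if it takes over 64 s, if anything falls off the work surface, if the arm or the gripper's body presses on something with over 40 N, if the wrist force passes 120 N, or if a joint passes its speed limit or range.

## Working session

There is one attempt and no reset: what is moved stays moved. The work goes in short steps, Python scripts to look and compute and a shell command to move; the robot and the scene stay as the last step left them, time stands still between calls to the robot, and variables do not carry over. Pictures are saved under pics/ and viewed, at most 10 in all, crops included, and the job is handed in when it is done.

```bash
mkdir -p pics; ls; python3 - <<'E'
from cell import robot, vision
import cv2,numpy as np
for n in ("top","side"):
    p,d=vision.camera(n); cv2.imwrite(f"pics/{n}0.png",p); np.save(f"pics/{n}0.npy",d)
    c=vision.camera_params(n); print(n,np.round(c["mtx"],1).tolist(),np.round(c["extrinsics"],3).tolist(),(d>0).mean())
s=robot.state(); print(s)
E
```

```text
pics
top [[409.7, 0.0, 319.1], [0.0, 409.7, 199.1], [0.0, 0.0, 1.0]] [[0.024, -0.991, 0.13, 0.465], [-0.999, -0.02, 0.03, -0.018], [-0.027, -0.131, -0.991, 0.958], [0.0, 0.0, 0.0, 1.0]] 0.9958203125
side [[466.4, 0.0, 326.3], [0.0, 466.4, 203.1], [0.0, 0.0, 1.0]] [[0.878, -0.261, 0.401, 0.192], [-0.478, -0.468, 0.743, -0.726], [-0.006, -0.844, -0.536, 0.598], [0.0, 0.0, 0.0, 1.0]] 0.99600390625
{'time_s': 0.1, 'joint_positions': array([ 1.17398677e+00,  3.20261110e-01,  1.56555413e+00, -6.75413729e-06,
        1.25742624e+00, -1.99886395e-02]), 'joint_velocities': array([-0.00041131, -0.00025484, -0.00272878, -0.00038835,  0.00134372,
       -0.0001915 ]), 'joint_torque': array([ 9.35806747e-04, -4.16412699e+01, -2.34705555e+01, -1.48385061e-04,
        4.93458705e-03,  1.14406430e-05]), 'tool_pos': array([0.21141995, 0.53428794, 0.24754841]), 'tool_rot': array([ 1.87296630e-01,  9.82303056e-01, -8.07237555e-04, -1.67423252e-04]), 'ft_force': array([-0.8579165 ,  0.31324542, -0.4376235 ]), 'torque': array([-0.01153577,  0.00206602, -0.05475221]), 'grip_force': 0.0, 'gripper_width': 1.0004226997705084}
```

View pics/top0.png

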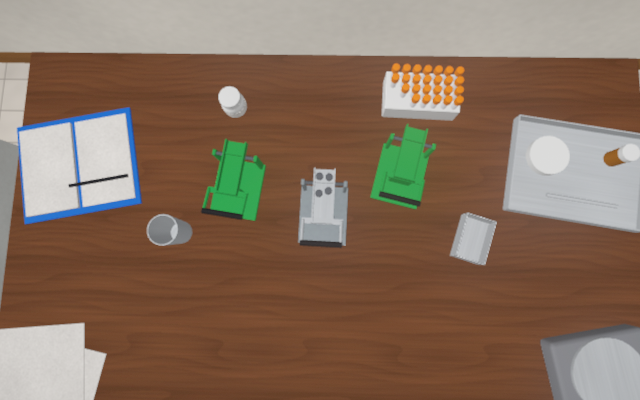

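View pics/side0.png

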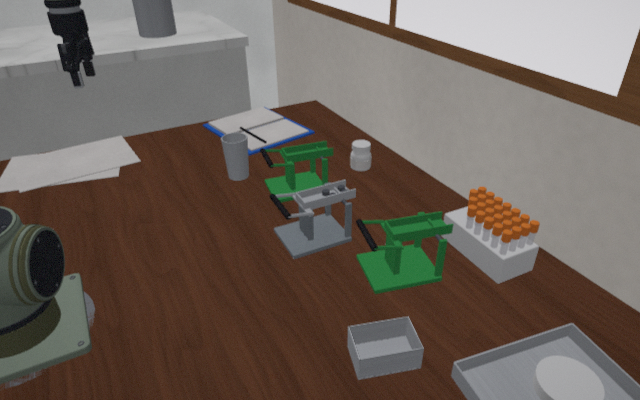

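Top view: the grey stand is at about (323,210), with its black handle at (321,243) and its open front at (323,170), facing +x. The dish is at (473,239) and the beaker at (168,231). There are green look-alikes at (233,180) and (402,165). In the side view the handle is at (281,206), the grey tray at (325,195) and the dish at (385,347).

```bash
cat > h.py <<'E'
import numpy as np,cv2
def cloud(d,c):
    K=np.array(c["mtx"]);T=np.array(c["extrinsics"])
    v,u=np.indices(d.shape)
    P=np.stack([(u-K[0,2])/K[0,0]*d,(v-K[1,2])/K[1,1]*d,d],-1)
    return P@T[:3,:3].T+T[:3,3]
def box(m,u0,v0,u1,v1):
    o=np.zeros(m.shape,bool);o[v0:v1,u0:u1]=m[v0:v1,u0:u1];return o
def rect(P):
    r=cv2.minAreaRect((P[:,:2]*1000).astype(np.float32));return np.round(cv2.boxPoints(r)).tolist(),np.round(r[0],1),np.round(r[1],1),round(r[2],1)
E
python3 - <<'E'
from h import *
from cell import vision
B={"top":dict(dish=(445,205,502,270),han=(294,236,348,250),tray=(296,155,350,250),front=(305,155,342,200)),"side":dict(dish=(340,312,428,380),han=(268,190,296,222),tray=(270,170,358,250),front=(290,170,358,215))}
for n in B:
    p=cv2.imread(f"pics/{n}0.png");d=np.load(f"pics/{n}0.npy");X=cloud(d,vision.camera_params(n))
    hsv=cv2.cvtColor(p,cv2.COLOR_BGR2HSV); grey=(hsv[...,1]<70); dark=p.max(-1)<50
    z=X[...,2]
    m=box(grey&(z>.030)&(z<.06),*B[n]["dish"]);P=X[m];print(n,"dish",m.sum(),np.percentile(P[:,2],[50,95]).round(3),rect(P))
    m=box(dark&(z>.07),*B[n]["han"]);P=X[m];print("han",m.sum(),P.mean(0).round(4),np.percentile(P[:,2],[5,50,95]).round(3),rect(P))
    m=box(grey&(z>.082)&(z<.115),*B[n]["front"]);P=X[m];print("tray",m.sum(),np.percentile(P[:,2],[5,50,95]).round(3),rect(P))
    m=box(grey&(z>.004)&(z<.016),*B[n]["tray"]);P=X[m];print("base",m.sum(),np.median(P[:,2]).round(3),rect(P))
    g=(hsv[...,0]>45)&(hsv[...,0]<80)&(hsv[...,1]>120)&(z>.05)
    P=X[g];P=P[P[:,1]<-.05] if 1 else P;print("green right",P.min(0).round(3),P.max(0).round(3))
E
```

```text
top dish 384 [0.042 0.048] ([[447.0, -355.0], [543.0, -384.0], [562.0, -319.0], [466.0, -291.0]], array([ 504.4, -337.2]), array([ 67.3, 100.2]), 73.3)<stdin>:9: RuntimeWarning: Mean of empty slice.
  ret = um.true_divide(
Traceback (most recent call last):
IndexError: index -1 is out of bounds for axis 0 with size 0
```

```bash
python3 - <<'E'
from h import *
from cell import vision
B={"top":dict(dish=(445,205,502,270),han=(294,236,348,250),tray=(296,155,350,250),front=(305,155,342,238)),"side":dict(dish=(340,312,428,380),han=(268,190,296,222),tray=(270,170,358,255),front=(292,170,358,215))}
def show(l,P):
    print(l,len(P),*( [np.percentile(P[:,2],[5,50,95]).round(3),P.mean(0).round(4),rect(P)] if len(P)>4 else []))
for n in B:
    p=cv2.imread(f"pics/{n}0.png");d=np.load(f"pics/{n}0.npy");X=cloud(d,vision.camera_params(n))
    hsv=cv2.cvtColor(p,cv2.COLOR_BGR2HSV); grey=(hsv[...,1]<90); dark=p.max(-1)<60
    z=X[...,2]; print(n, p[243,321] if n=="top" else p[206,281], X[243,321] if n=="top" else X[206,281])
    show("dish",X[box(grey&(z>.030)&(z<.06),*B[n]["dish"])])
    show("han",X[box(dark&(z>.07),*B[n]["han"])])
    show("tray",X[box(grey&(z>.080)&(z<.115),*B[n]["front"])])
    show("base",X[box(grey&(z>.004)&(z<.016),*B[n]["tray"])])
    g=(hsv[...,0]>45)&(hsv[...,0]<80)&(hsv[...,1]>120)&(z>.0)
    P=X[g];show("greenR",P[(P[:,1]<-.05)&(P[:,1]>-.3)])
E
```

```text
top [55 55 59] [0.48536648 0.00166334 0.10599816]
dish 386 [0.031 0.042 0.048] [ 0.5055 -0.3391  0.0407] ([[447.0, -355.0], [543.0, -384.0], [562.0, -319.0], [466.0, -291.0]], array([ 504.4, -337.2]), array([ 67.3, 100.2]), 73.3)
han 148 [0.1   0.104 0.106] [0.4849 0.0044 0.1037] ([[480.0, -38.0], [488.0, -38.0], [490.0, 45.0], [481.0, 45.0]], array([484.8,   3.7]), array([83.2,  8.6]), 88.8)
tray 1376 [0.088 0.092 0.107] [ 0.5805 -0.0012  0.0944] ([[498.0, 38.0], [499.0, -40.0], [646.0, -38.0], [645.0, 40.0]], array([5.717e+02, 1.000e-01]), array([146.8,  77.7]), 0.8)
base 1494 [0.008 0.011 0.014] [ 0.5472 -0.0016  0.0113] ([[484.0, -53.0], [662.0, -58.0], [665.0, 56.0], [487.0, 60.0]], array([574.7,   1.3]), array([113.7, 178.4]), 88.5)
greenR 3062 [0.009 0.048 0.105] [ 0.657  -0.1752  0.0527] ([[561.0, -211.0], [730.0, -256.0], [759.0, -148.0], [591.0, -103.0]], array([ 660.2, -179.7]), array([111.9, 174.3]), 74.9)
side [29 25 28] [ 0.48093242 -0.00360461  0.10100032]
dish 1168 [0.031 0.039 0.045] [ 0.5019 -0.3394  0.0387] ([[443.0, -355.0], [540.0, -384.0], [560.0, -318.0], [463.0, -289.0]], array([ 501.7, -336.8]), array([ 69.4, 100.7]), 73.3)
han 173 [0.094 0.101 0.103] [ 0.4789 -0.0021  0.1003] ([[474.0, -42.0], [485.0, -42.0], [486.0, 47.0], [475.0, 47.0]], array([479.7,   2.5]), array([88.9, 11. ]), 89.1)
tray 1247 [0.087 0.095 0.105] [ 0.5765 -0.0047  0.0951] ([[493.0, -43.0], [637.0, -57.0], [647.0, 45.0], [503.0, 59.0]], array([569.9,   1.2]), array([102.3, 145.2]), 84.4)
base 1829 [0.007 0.009 0.012] [ 0.5471 -0.0044  0.0094] ([[463.0, -47.0], [611.0, -77.0], [661.0, 170.0], [513.0, 201.0]], array([562. ,  61.8]), array([252.5, 151.2]), 78.5)
greenR 4606 [0.008 0.012 0.103] [ 0.6509 -0.1868  0.0442] ([[57.0, -106.0], [723.0, -252.0], [760.0, -86.0], [94.0, 61.0]], array([408.3, -95.8]), array([170.6, 681.7]), 77.6)
```

```bash
R='' ; python3 -m jog '[{"tx":2.1,"ty":-5.8},{"tx":2.1,"ty":-5.8},{"tx":2.1,"ty":-5.8},{"tx":2.1,"ty":-5.8},{"tx":2.1,"ty":-5.8}]' 1 50
python3 -m jog '[{"tx":2.1,"ty":-5.8},{"tx":2.1,"ty":-5.8},{"tx":2.1,"ty":-5.8},{"tx":2.1,"ty":-5.8},{"tx":2.1,"ty":-5.8}]'
python3 -m jog '[{"tx":2.1,"ty":-5.8,"twist":1},{"tx":2.1,"ty":-5.8,"twist":1},{"tx":2.1,"ty":-5.8,"twist":1},{"tx":2.1,"ty":-5.8,"twist":1},{"tx":2.1,"ty":-5.8,"twist":1}]'
python3 -m jog '[{"tz":-2},{"tz":-2},{"tz":-2},{},{}]'
python3 - <<'E'
from h import *
from cell import robot,vision
from scipy.spatial.transform import Rotation as R
s=robot.state();c=vision.camera_params("wrist");p,d=vision.camera("wrist");cv2.imwrite("pics/w1.png",p)
M=R.from_quat(s["tool_rot"]).as_matrix();print(s["tool_pos"],"yaw",np.degrees(np.arctan2(M[1,1],M[0,1])),s["joint_positions"],s["gripper_width"])
E=np.array(c["extrinsics"]);print("cam in tool",M.T@(E[:3,3]-s["tool_pos"]),M.T@E[:3,2])
X=cloud(d,c);P=X[(X[...,2]>.03)&(X[...,2]<.06)&(d>0)&(abs(X[...,0]-.503)<.1)&(abs(X[...,1]+.337)<.1)];print(len(P),P[:,2].max(),rect(P) if len(P)>5 else 0)
E
```

```text
[0.21141995 0.53428794 0.24754841] yaw 68.40987292266652 [ 1.17398677e+00  3.20261110e-01  1.56555413e+00 -6.75413729e-06
  1.25742624e+00 -1.99886395e-02] 1.0004226997705084
cam in tool [ 0.0733333  -0.00106977 -0.12520942] [-0.28696293 -0.00097394  0.95794119]invalid input at $[0]: expected keys tx, ty, tz, twist
invalid input at $[0]: expected keys tx, ty, tz, twist
invalid input at $[0]: expected keys tx, ty, tz, twist
invalid input at $[0]: expected keys tx, ty, tz, twist
Traceback (most recent call last):
ValueError: zero-size array to reduction operation maximum which has no identity
```

View pics/w1.png

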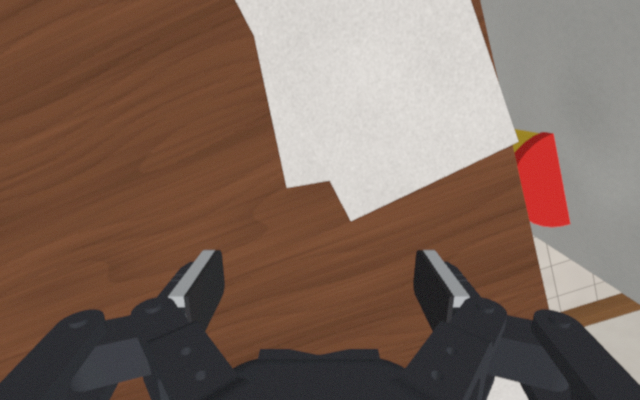

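The first calls were refused because every key is required, so the arm hasn't moved. The camera sits on the tool's +x side. I'll turn the tool the other way so the camera faces away from the tray when the dish is placed.

```bash
python3 -m jog '[{"tx":1.6,"ty":-4.4,"tz":0,"twist":-8.75},{"tx":1.6,"ty":-4.4,"tz":0,"twist":-8.75},{"tx":1.6,"ty":-4.4,"tz":0,"twist":-8.75},{"tx":1.6,"ty":-4.4,"tz":0,"twist":-8.75},{"tx":1.6,"ty":-4.4,"tz":0,"twist":-8.75}]' 1 50
python3 -m jog '[{"tx":1.6,"ty":-4.4,"tz":0,"twist":-8.75},{"tx":1.6,"ty":-4.4,"tz":0,"twist":-8.75},{"tx":1.6,"ty":-4.4,"tz":0,"twist":-8.75},{"tx":1.6,"ty":-4.4,"tz":0,"twist":-8.75},{"tx":1.6,"ty":-4.4,"tz":0,"twist":-8.75}]'
python3 -m jog '[{"tx":1.6,"ty":-4.4,"tz":0,"twist":-8.75},{"tx":1.6,"ty":-4.4,"tz":0,"twist":-8.75},{"tx":1.6,"ty":-4.4,"tz":0,"twist":-8.75},{"tx":1.6,"ty":-4.4,"tz":0,"twist":-8.75},{"tx":1.6,"ty":-4.4,"tz":0,"twist":-8.75}]'
python3 -m jog '[{"tx":1.6,"ty":-4.4,"tz":-1,"twist":-8.75},{"tx":1.6,"ty":-4.4,"tz":-1,"twist":-8.75},{"tx":1.6,"ty":-4.4,"tz":-1,"twist":-8.75},{"tx":1.6,"ty":-4.4,"tz":-1,"twist":-8.75},{"tx":1.6,"ty":-4.4,"tz":-1,"twist":-8.75}]'
python3 -m jog '[{"tx":0,"ty":0,"tz":0,"twist":0},{"tx":0,"ty":0,"tz":0,"twist":0},{"tx":0,"ty":0,"tz":0,"twist":0},{"tx":0,"ty":0,"tz":0,"twist":0},{"tx":0,"ty":0,"tz":0,"twist":0}]'
cat > look.py <<'E'
from h import *
from cell import robot,vision
from scipy.spatial.transform import Rotation as R
import sys
s=robot.state();c=vision.camera_params("wrist");p,d=vision.camera("wrist");cv2.imwrite(f"pics/{sys.argv[1]}.png",p)
M=R.from_quat(s["tool_rot"]).as_matrix();print("t",s["time_s"],s["tool_pos"].round(4),"yaw",np.degrees(np.arctan2(M[1,1],M[0,1])).round(2),"j",s["joint_positions"].round(2),s["gripper_width"])
X=cloud(d,c)
E
cat > dish.py <<'E'
from look import *
m=(X[...,2]>.03)&(X[...,2]<.055)&(d>0)&(abs(X[...,0]-.503)<.08)&(abs(X[...,1]+.337)<.08)
hsv=cv2.cvtColor(p,cv2.COLOR_BGR2HSV);m&=(hsv[...,1]<90)
P=X[m];print(len(P),P[:,2].max(),rect(P))
E
python3 dish.py w2
```

```text
time_s: 0.78
tool_pos: [0.2918, 0.3132, 0.2482]
tool_rot: [0.542, 0.841, -0.0, 0.0]
ft_force: [0.1, -0.8, -0.2]
gripper_width: 0.994
grip_force: 0.0
time_s: 1.4
tool_pos: [0.3717, 0.0932, 0.2484]
tool_rot: [0.816, 0.578, 0.0, 0.0]
ft_force: [0.8, 0.2, -0.3]
gripper_width: 1.0
grip_force: 0.0
time_s: 2.02
tool_pos: [0.4518, -0.1269, 0.2482]
tool_rot: [0.973, 0.232, 0.0, -0.0]
ft_force: [0.8, 0.7, 0.1]
gripper_width: 1.002
grip_force: 0.0
time_s: 2.65
tool_pos: [0.5318, -0.3467, 0.1976]
tool_rot: [0.989, -0.147, -0.0, -0.0]
ft_force: [0.2, 0.6, 0.5]
gripper_width: 1.0
grip_force: 0.0
time_s: 3.28
tool_pos: [0.5316, -0.3448, 0.1988]
tool_rot: [0.99, -0.144, 0.0, 0.0]
ft_force: [-0.2, 0.6, 0.4]
gripper_width: 1.0
grip_force: 0.0
t 3.275 [ 0.5316 -0.3448  0.1988] yaw -106.54 j [-0.59  0.44  1.5  -0.    1.2   1.27] 0.9996860604965895
1654 0.04656852537266404 ([[436.0, -350.0], [580.0, -421.0], [616.0, -348.0], [472.0, -277.0]], array([ 525.9, -348.9]), array([ 80.7, 160.4]), 63.7)
```

View pics/w2.png

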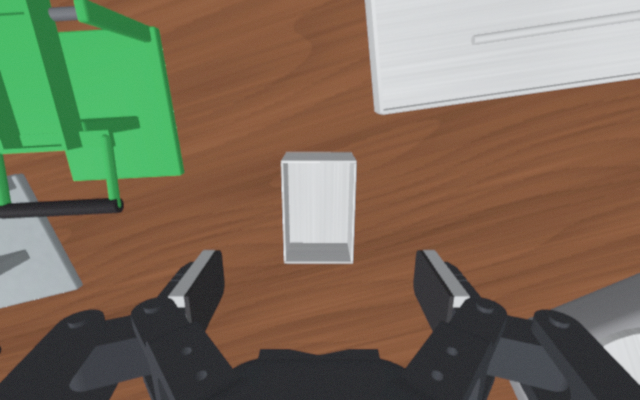

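The dish is at about (318,208), centred between the fingers (columns 200 and 440) and aligned with them. The stray points came from the white tray at the top right, so I'll crop it out.

```bash
sed -i 's/^P=X\[m\]/m=box(m,270,140,370,275)\nP=X[m]/' dish.py; python3 dish.py w3
```

```text
t 3.325 [ 0.5316 -0.3449  0.1987] yaw -106.55 j [-0.59  0.44  1.5  -0.    1.2   1.27] 0.9996069570908369
1669 0.04651330066083137 ([[445.0, -355.0], [541.0, -384.0], [560.0, -320.0], [464.0, -291.0]], array([ 502.5, -337.5]), array([ 66.1, 100.9]), 73.3)
```

```bash
python3 -m jog '[{"tx":0.15,"ty":-0.2,"tz":-4,"twist":-0.2},{"tx":0,"ty":0,"tz":-4,"twist":0},{"tx":0,"ty":0,"tz":-4,"twist":0},{"tx":0,"ty":0,"tz":-3,"twist":0},{"tx":0,"ty":0,"tz":-2.4,"twist":0}]' 1 50
python3 -m jog '[{"tx":0,"ty":0,"tz":0,"twist":0},{"tx":0,"ty":0,"tz":0,"twist":0},{"tx":0,"ty":0,"tz":0,"twist":0},{"tx":0,"ty":0,"tz":0,"twist":0},{"tx":0,"ty":0,"tz":0,"twist":0}]' -1 50
python3 -m jog '[{"tx":0,"ty":0,"tz":0,"twist":0},{"tx":0,"ty":0,"tz":0.5,"twist":0},{"tx":0,"ty":0,"tz":1,"twist":0},{"tx":0,"ty":0,"tz":1,"twist":0},{"tx":0,"ty":0,"tz":0,"twist":0}]'
```

```text
time_s: 4.0
tool_pos: [0.5327, -0.347, 0.0229]
tool_rot: [0.989, -0.146, -0.001, -0.0]
ft_force: [0.4, 0.2, 0.5]
gripper_width: 0.999
grip_force: 0.0
time_s: 4.62
tool_pos: [0.5332, -0.3474, 0.0247]
tool_rot: [0.989, -0.146, 0.0, 0.0]
ft_force: [0.1, -0.0, -1.3]
gripper_width: 0.768
grip_force: 56.3
time_s: 5.25
tool_pos: [0.5338, -0.3478, 0.0509]
tool_rot: [0.989, -0.146, 0.001, 0.001]
ft_force: [-0.2, 0.4, -1.5]
gripper_width: 0.764
grip_force: 56.4
```

```bash
python3 -m jog '[{"tx":0,"ty":0,"tz":3,"twist":0},{"tx":0,"ty":0,"tz":3,"twist":0},{"tx":0,"ty":0,"tz":3,"twist":0},{"tx":0.7,"ty":1,"tz":3,"twist":0},{"tx":1,"ty":2,"tz":3,"twist":0}]'
python3 -m jog '[{"tx":2,"ty":4,"tz":0,"twist":2},{"tx":2,"ty":4,"tz":0,"twist":2},{"tx":2,"ty":4,"tz":0,"twist":2},{"tx":2,"ty":4,"tz":0,"twist":2},{"tx":2,"ty":4,"tz":0,"twist":2}]'
python3 -m jog '[{"tx":2,"ty":4,"tz":0,"twist":2},{"tx":2,"ty":4,"tz":0,"twist":2},{"tx":2,"ty":3,"tz":0,"twist":1.7},{"tx":0,"ty":0.7,"tz":0,"twist":0},{"tx":0,"ty":0,"tz":0,"twist":0}]'
python3 - <<'E'
from h import *
from cell import robot,vision
for n in ("top","side"):
    p,d=vision.camera(n);X=cloud(d,vision.camera_params(n));cv2.imwrite(f"pics/{n}1.png",p)
    z=X[...,2];hsv=cv2.cvtColor(p,cv2.COLOR_BGR2HSV);m=(hsv[...,1]<90)&(z>.084)&(z<.112)&(abs(X[...,1])<.06)&(X[...,0]>.55)&(X[...,0]<.68)
    P=X[m];print(n,len(P),rect(P[abs(P[:,1])<.03]),P[:,0].max())
E
python3 look.py w4
```

```text
time_s: 5.88
tool_pos: [0.5498, -0.3175, 0.2001]
tool_rot: [0.989, -0.147, -0.0, 0.0]
ft_force: [1.3, 0.8, -2.7]
gripper_width: 0.766
grip_force: 56.5
time_s: 6.5
tool_pos: [0.6503, -0.1159, 0.1991]
tool_rot: [0.998, -0.059, -0.0, 0.0]
ft_force: [0.8, -0.6, -1.4]
gripper_width: 0.763
grip_force: 56.8
time_s: 7.12
tool_pos: [0.7095, -0.0002, 0.1989]
tool_rot: [1.0, -0.009, -0.001, 0.0]
ft_force: [0.3, -0.7, -2.1]
gripper_width: 0.77
grip_force: 56.6
t 7.175 [ 0.7094 -0.001   0.1991] yaw -91.1 j [-0.02  0.56  1.29 -0.    1.29  1.57] 0.7679161719990313Traceback (most recent call last):
  File "<stdin>", line 6, in <module>
    return umr_maximum(a, axis, None, out, keepdims, initial, where)
ValueError: zero-size array to reduction operation maximum which has no identity
```

Lowering straight down here would hit the tray, because its front overhangs the target. I'll come down about 4 cm further out and then slide in underneath.

```bash
python3 -m jog '[{"tx":2,"ty":0,"tz":0,"twist":0},{"tx":2,"ty":0,"tz":0,"twist":0},{"tx":0,"ty":0,"tz":-3,"twist":0},{"tx":0,"ty":0,"tz":-3,"twist":0},{"tx":0,"ty":0,"tz":-3,"twist":0}]'
python3 -m jog '[{"tx":0,"ty":0,"tz":-3,"twist":0},{"tx":0,"ty":0,"tz":-3,"twist":0},{"tx":0,"ty":0,"tz":-1.5,"twist":0},{"tx":0,"ty":0,"tz":0,"twist":0},{"tx":0,"ty":0,"tz":0,"twist":0}]'
python3 - <<'E'
from h import *
from cell import robot,vision
for n in ("side",):
    p,d=vision.camera(n);X=cloud(d,vision.camera_params(n));cv2.imwrite(f"pics/{n}1.png",cv2.resize(p[120:300,220:460],None,fx=3,fy=3))
    z=X[...,2];hsv=cv2.cvtColor(p,cv2.COLOR_BGR2HSV);m=(hsv[...,1]<90)&(z>.084)&(z<.112)&(abs(X[...,1])<.03)&(X[...,0]>.55)&(X[...,0]<.68)
    P=X[m];print(n,len(P),rect(P),P[:,0].max())
E
python3 look.py w4
```

```text
time_s: 7.85
tool_pos: [0.7497, -0.002, 0.1087]
tool_rot: [1.0, -0.01, 0.0, 0.0]
ft_force: [0.3, 0.2, -1.9]
gripper_width: 0.766
grip_force: 56.7
time_s: 8.48
tool_pos: [0.751, -0.0007, 0.0359]
tool_rot: [1.0, -0.01, 0.001, 0.0]
ft_force: [1.3, 0.0, -0.9]
gripper_width: 0.763
grip_force: 56.5
side 823 ([[549.0, -29.0], [641.0, -31.0], [642.0, 22.0], [550.0, 24.0]], array([595.7,  -3.2]), array([53.1, 92.1]), 88.8) 0.6421108691001829
t 8.525 [ 7.511e-01 -5.000e-04  3.620e-02] yaw -91.1 j [-0.02  0.75  1.35 -0.    1.03  1.57] 0.7692533529197989
```

View pics/side1.png

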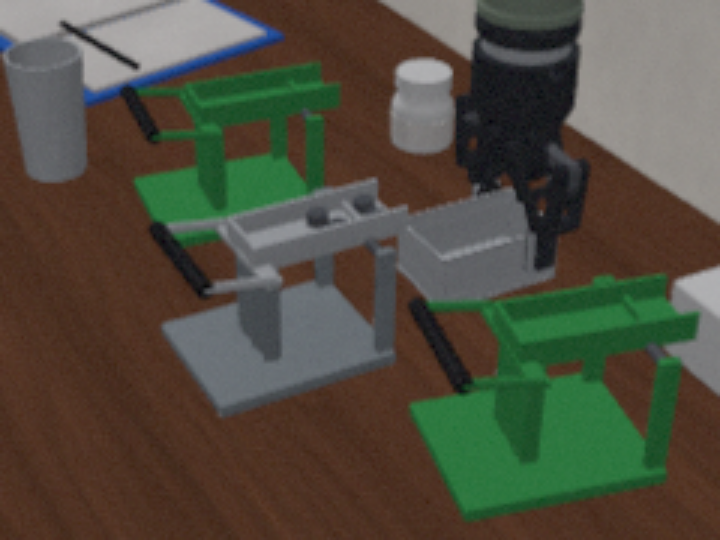

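The dish is level in front of the grey tray at about (465,240) in the crop. Next I slide it in, set it down, release and back out.

```bash
python3 -m jog '[{"tx":-1.2,"ty":0,"tz":0,"twist":0},{"tx":-1.2,"ty":0,"tz":0,"twist":0},{"tx":-1,"ty":0,"tz":0,"twist":0},{"tx":-0.8,"ty":0,"tz":0,"twist":0},{"tx":0,"ty":0,"tz":0,"twist":0}]'
python3 -m jog '[{"tx":0,"ty":0,"tz":-0.5,"twist":0},{"tx":0,"ty":0,"tz":-0.4,"twist":0},{"tx":0,"ty":0,"tz":-0.2,"twist":0},{"tx":0,"ty":0,"tz":0,"twist":0},{"tx":0,"ty":0,"tz":0,"twist":0}]'
python3 -m jog '[{"tx":0,"ty":0,"tz":0,"twist":0},{"tx":0,"ty":0,"tz":0,"twist":0},{"tx":0,"ty":0,"tz":0,"twist":0},{"tx":0,"ty":0,"tz":0,"twist":0},{"tx":0,"ty":0,"tz":0,"twist":0}]' 1
python3 -m jog '[{"tx":0,"ty":0,"tz":1,"twist":0},{"tx":0,"ty":0,"tz":2,"twist":0},{"tx":0,"ty":0,"tz":3,"twist":0},{"tx":0,"ty":0,"tz":5,"twist":0},{"tx":0,"ty":0,"tz":5,"twist":0}]'
```

```text
time_s: 9.2
tool_pos: [0.7074, -0.0003, 0.0345]
tool_rot: [1.0, -0.009, -0.0, 0.0]
ft_force: [0.5, -0.1, -1.9]
gripper_width: 0.76
grip_force: 56.6
time_s: 9.82
tool_pos: [0.7082, -0.0003, 0.0238]
tool_rot: [1.0, -0.01, 0.0, 0.0]
ft_force: [-1.2, 0.2, 3.1]
gripper_width: 0.763
grip_force: 56.9
time_s: 10.45
tool_pos: [0.7081, -0.0003, 0.0233]
tool_rot: [1.0, -0.01, 0.0, 0.0]
ft_force: [-1.0, -0.5, -0.5]
gripper_width: 0.998
grip_force: 0.0
time_s: 11.08
tool_pos: [0.7081, -0.0003, 0.1866]
tool_rot: [1.0, -0.01, 0.001, 0.0]
ft_force: [1.3, 0.2, -0.1]
gripper_width: 1.007
grip_force: 0.0
```

```bash
python3 -m jog '[{"tx":-2.2,"ty":0,"tz":0.4,"twist":9},{"tx":-2.2,"ty":0,"tz":0.4,"twist":9},{"tx":-2.2,"ty":0,"tz":0,"twist":9},{"tx":-2.2,"ty":0,"tz":0,"twist":9},{"tx":-2.2,"ty":0,"tz":0,"twist":9}]'
python3 -m jog '[{"tx":-2.3,"ty":0,"tz":0,"twist":9},{"tx":-2.3,"ty":0,"tz":0,"twist":9},{"tx":-2.3,"ty":0.1,"tz":0,"twist":9},{"tx":-2.3,"ty":0.1,"tz":0,"twist":9},{"tx":-2.3,"ty":0,"tz":0,"twist":9}]' -0.3
python3 -m jog '[{"tx":0,"ty":0,"tz":0,"twist":0},{"tx":0,"ty":0,"tz":0,"twist":0},{"tx":0,"ty":0,"tz":0,"twist":0},{"tx":0,"ty":0,"tz":0,"twist":0},{"tx":0,"ty":0,"tz":0,"twist":0}]'
cat > han.py <<'E'
from look import *
m=(p.max(-1)<60)&(X[...,2]>.08)&(X[...,2]<.115)&(abs(X[...,0]-.482)<.03)&(abs(X[...,1])<.06)
P=X[m];print("han",len(P),np.percentile(P[:,2],[5,50,95]) if len(P) else 0,rect(P) if len(P) else 0,P.mean(0))
for n in ("top","side"):
    q,e=vision.camera(n);cv2.imwrite(f"pics/{n}_{sys.argv[1]}.png",q)
    Y=cloud(e,vision.camera_params(n));h=cv2.cvtColor(q,cv2.COLOR_BGR2HSV)
    m=(h[...,1]<90)&(abs(Y[...,2]-.042)<.01)&(Y[...,0]>.63)&(Y[...,0]<.75)&(abs(Y[...,1])<.06);Q=Y[m];print(n,"dish",len(Q),rect(Q) if len(Q)>5 else 0)
E
python3 han.py w5
```

```text
time_s: 11.7
tool_pos: [0.5976, -0.0003, 0.1933]
tool_rot: [0.927, 0.376, 0.001, 0.001]
ft_force: [-0.1, 0.6, 0.2]
gripper_width: 0.999
grip_force: 0.0
time_s: 12.32
tool_pos: [0.4827, 0.0017, 0.1931]
tool_rot: [0.712, 0.702, 0.001, 0.001]
ft_force: [-0.5, -0.3, -0.7]
gripper_width: 0.349
grip_force: 0.0
time_s: 12.95
tool_pos: [0.4833, 0.0017, 0.1912]
tool_rot: [0.714, 0.7, -0.0, -0.0]
ft_force: [0.7, 0.1, 0.5]
gripper_width: 0.347
grip_force: 0.0
t 12.95 [0.4833 0.0017 0.1912] yaw -1.11 j [-0.02  0.22  1.86  0.    1.06 -0.  ] 0.3474710068417074
han 1459 [0.09976271 0.10175857 0.10317953] ([[476.0, -40.0], [486.0, -40.0], [488.0, 46.0], [479.0, 46.0]], array([482.4,   3.1]), array([86.4,  9.8]), 88.5) [0.48238348 0.00634898 0.10164519]
top dish 158 ([[628.0, -32.0], [727.0, -36.0], [730.0, 30.0], [630.0, 34.0]], array([678.6,  -0.9]), array([65.9, 99.5]), 87.8)
side dish 403 ([[630.0, -35.0], [725.0, -38.0], [727.0, 34.0], [632.0, 36.0]], array([678.6,  -0.9]), array([71.6, 94.8]), 88.4)
```

View pics/w5.png

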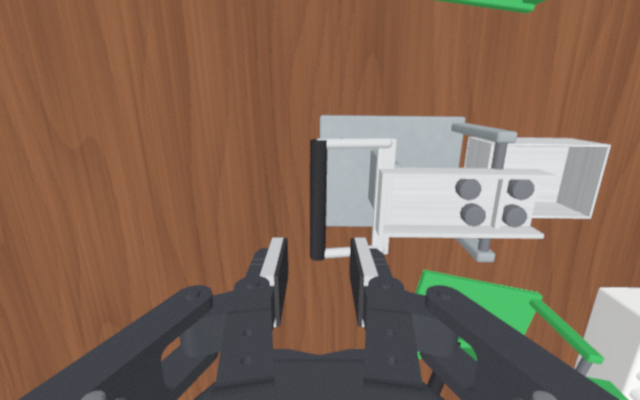

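View pics/top_w5.png

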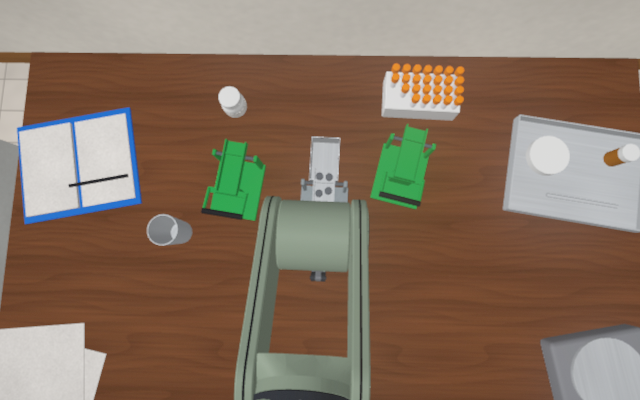

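The dish is in place at x 0.629–0.729, centred under the tray's front edge (about 0.643). The wrist view shows the handle at (318,200), with two slugs on each side of the lip. Now I descend and pinch.

```bash
python3 -m jog '[{"tx":-0.1,"ty":0.1,"tz":-2.5,"twist":0},{"tx":0,"ty":0,"tz":-2.5,"twist":0},{"tx":0,"ty":0,"tz":-2,"twist":0},{"tx":0,"ty":0,"tz":-1.3,"twist":0},{"tx":0,"ty":0,"tz":-0.5,"twist":0}]'
python3 -m jog '[{"tx":0,"ty":0,"tz":0,"twist":0},{"tx":0,"ty":0,"tz":0,"twist":0},{"tx":0,"ty":0,"tz":0,"twist":0},{"tx":0,"ty":0,"tz":0,"twist":0},{"tx":0,"ty":0,"tz":0,"twist":0}]' -1 25
python3 look.py w6
```

```text
time_s: 13.72
tool_pos: [0.4819, 0.0027, 0.1028]
tool_rot: [0.714, 0.7, -0.0, -0.0]
ft_force: [-0.1, -0.7, -0.5]
gripper_width: 0.351
grip_force: 0.0
time_s: 14.35
tool_pos: [0.4827, 0.0027, 0.1037]
tool_rot: [0.714, 0.7, 0.001, 0.001]
ft_force: [2.9, -0.6, -1.9]
gripper_width: 0.126
grip_force: 25.1
t 14.35 [0.4827 0.0027 0.1037] yaw -1.09 j [-0.02  0.32  1.98 -0.    0.84  0.  ] 0.12645459774117218
```

```bash
python3 -m jog '[{"tx":0.03,"ty":0,"tz":0.25,"twist":0},{"tx":0.04,"ty":0,"tz":0.26,"twist":0},{"tx":0.04,"ty":0,"tz":0.26,"twist":0},{"tx":0.04,"ty":0,"tz":0.26,"twist":0},{"tx":0.04,"ty":0,"tz":0.26,"twist":0}]'
python3 -m jog '[{"tx":0.06,"ty":0,"tz":0.25,"twist":0},{"tx":0.06,"ty":0,"tz":0.25,"twist":0},{"tx":0.06,"ty":0,"tz":0.25,"twist":0},{"tx":0.07,"ty":0,"tz":0.26,"twist":0},{"tx":0.07,"ty":0,"tz":0.26,"twist":0}]'
python3 -m jog '[{"tx":0.08,"ty":0,"tz":0.25,"twist":0},{"tx":0.08,"ty":0,"tz":0.25,"twist":0},{"tx":0.09,"ty":0,"tz":0.25,"twist":0},{"tx":0.09,"ty":0,"tz":0.24,"twist":0},{"tx":0.1,"ty":0,"tz":0.24,"twist":0}]'
python3 -m jog '[{"tx":0.11,"ty":0,"tz":0.24,"twist":0},{"tx":0.11,"ty":0,"tz":0.24,"twist":0},{"tx":0.11,"ty":0,"tz":0.24,"twist":0},{"tx":0.11,"ty":0,"tz":0.23,"twist":0},{"tx":0.12,"ty":0,"tz":0.23,"twist":0}]'
```

```text
time_s: 15.02
tool_pos: [0.4844, 0.0026, 0.1164]
tool_rot: [0.714, 0.7, 0.0, 0.0]
ft_force: [5.9, -1.0, -5.0]
gripper_width: 0.128
grip_force: 24.8
time_s: 15.65
tool_pos: [0.4873, 0.0026, 0.129]
tool_rot: [0.714, 0.7, -0.0, 0.0]
ft_force: [4.7, -0.7, -4.5]
gripper_width: 0.127
grip_force: 24.5
time_s: 16.27
tool_pos: [0.4913, 0.0025, 0.1412]
tool_rot: [0.714, 0.7, -0.0, -0.0]
ft_force: [5.1, -2.7, -4.7]
gripper_width: 0.128
grip_force: 24.3
time_s: 16.9
tool_pos: [0.4965, 0.0024, 0.153]
tool_rot: [0.714, 0.7, -0.001, -0.0]
ft_force: [0.3, -5.3, -3.3]
gripper_width: 0.127
grip_force: 24.3
```

```bash
python3 -m jog '[{"tx":0.13,"ty":0,"tz":0.23,"twist":0},{"tx":0.13,"ty":0,"tz":0.23,"twist":0},{"tx":0.13,"ty":0,"tz":0.22,"twist":0},{"tx":0.14,"ty":0,"tz":0.22,"twist":0},{"tx":0.14,"ty":0,"tz":0.22,"twist":0}]'
python3 -m jog '[{"tx":0.15,"ty":0,"tz":0.21,"twist":0},{"tx":0.15,"ty":0,"tz":0.21,"twist":0},{"tx":0.16,"ty":0,"tz":0.21,"twist":0},{"tx":0.16,"ty":0,"tz":0.21,"twist":0},{"tx":0.16,"ty":0,"tz":0.2,"twist":0}]'
python3 -m jog '[{"tx":0.17,"ty":0,"tz":0.2,"twist":0},{"tx":0.17,"ty":0,"tz":0.2,"twist":0},{"tx":0.18,"ty":0,"tz":0.19,"twist":0},{"tx":0.18,"ty":0,"tz":0.19,"twist":0},{"tx":0.18,"ty":0,"tz":0.18,"twist":0}]'
python3 - <<'E'
from h import *
from cell import vision
a=vision.camera("top")[0];b=vision.camera("side")[0]
cv2.imwrite("pics/s2.png",np.hstack([cv2.resize(a[120:260,260:390],(390,420)),cv2.resize(b[150:290,260:390],(390,420))]))
E
```

```text
time_s: 17.52
tool_pos: [0.5025, 0.0022, 0.1641]
tool_rot: [0.714, 0.7, -0.002, -0.001]
ft_force: [-1.3, -5.8, -1.8]
gripper_width: 0.123
grip_force: 24.3
time_s: 18.15
tool_pos: [0.5095, 0.0021, 0.1745]
tool_rot: [0.714, 0.701, -0.002, -0.001]
ft_force: [-4.6, -6.4, -0.3]
gripper_width: 0.129
grip_force: 24.3
time_s: 18.77
tool_pos: [0.5174, 0.0018, 0.1842]
tool_rot: [0.714, 0.701, -0.003, -0.002]
ft_force: [-6.0, -7.3, 2.4]
gripper_width: 0.124
grip_force: 24.3
```

View pics/s2.png

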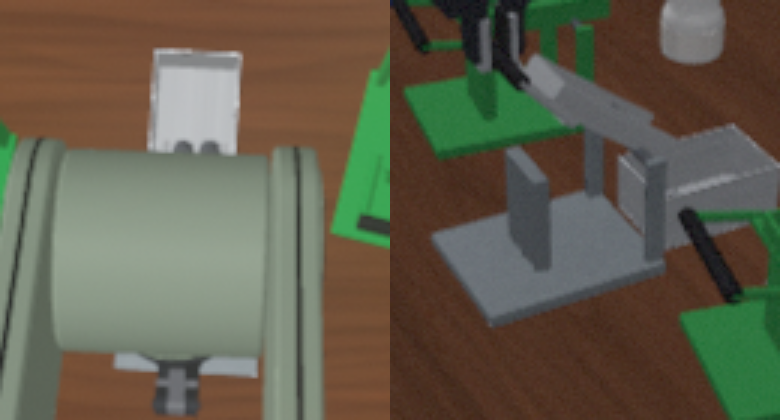

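The tray is tilted to about 0.7. Two slugs show near (183,148) and (208,148) in the left crop, at the tray's front end or in the dish. Their height will tell which.

```bash
python3 -m jog '[{"tx":0.19,"ty":0,"tz":0.18,"twist":0},{"tx":0.19,"ty":0,"tz":0.18,"twist":0},{"tx":0.19,"ty":0,"tz":0.17,"twist":0},{"tx":0,"ty":0,"tz":0,"twist":0},{"tx":0,"ty":0,"tz":0,"twist":0}]'
cat > sl.py <<'E'
from h import *
from cell import vision,robot
a,d=vision.camera("top");X=cloud(d,vision.camera_params("top"));g=a.max(-1)
m=((g<125)&(X[...,0]>.5)&(X[...,0]<.725)&(abs(X[...,1])<.022)&(X[...,2]<.115)&(X[...,2]>.003)).astype(np.uint8)
n,l,st,c=cv2.connectedComponentsWithStats(m)
for i in range(1,n):
    if st[i,4]>8: print(c[i].round(),st[i,4],np.median(X[l==i],0).round(3),X[l==i][:,2].max().round(3))
cv2.imwrite("pics/sl.png",cv2.resize(a[130:255,280:370],None,fx=4,fy=4))
E
python3 sl.py
```

```text
time_s: 19.5
tool_pos: [0.5226, 0.0017, 0.1898]
tool_rot: [0.714, 0.701, -0.004, -0.002]
ft_force: [-7.9, -6.9, 4.1]
gripper_width: 0.129
grip_force: 24.5
```

View pics/sl.png

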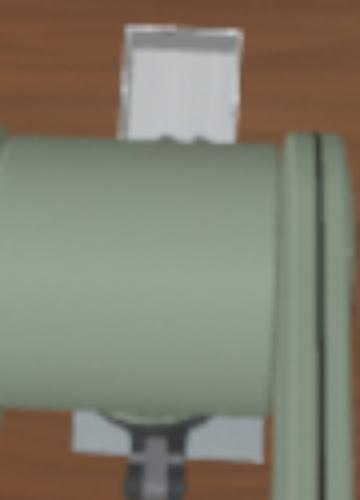

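The arm now hides the slugs from the top camera, so I'll check with wrist depth numbers instead.

```bash
cat > sw.py <<'E'
from look import *
g=p.max(-1).astype(int)
hsv=cv2.cvtColor(p,cv2.COLOR_BGR2HSV)
m=((g<125)&(g>40)&(hsv[...,1]<90)&(X[...,0]>.53)&(X[...,0]<.725)&(abs(X[...,1])<.03)&(X[...,2]<.2)&(X[...,2]>.002)&(d>0)).astype(np.uint8)
n,l,st,c=cv2.connectedComponentsWithStats(m)
for i in range(1,n):
    if st[i,4]>30: print(c[i].round(),st[i,2:],np.median(X[l==i],0).round(3))
E
python3 sw.py w7
```

```text
t 19.55 [0.5226 0.0017 0.1898] yaw -1.06 j [-0.02  0.29  1.77 -0.    1.09  0.  ] 0.13112049338572349
[448. 197.] [20 16 83] [0.609 0.006 0.101]
[441. 224.] [16  8 49] [ 0.607 -0.014  0.101]
[356. 260.] [ 18  25 297] [0.538 0.007 0.191]
```

Both back slugs are still behind the lip (x≈0.608, z≈0.101), and nothing is left on the tray's front part. Now I lower along the same arc.

```bash
python3 -m jog '[{"tx":-0.19,"ty":0,"tz":-0.17,"twist":0},{"tx":-0.19,"ty":0,"tz":-0.18,"twist":0},{"tx":-0.19,"ty":0,"tz":-0.18,"twist":0},{"tx":-0.18,"ty":0,"tz":-0.18,"twist":0},{"tx":-0.18,"ty":0,"tz":-0.19,"twist":0}]'
python3 -m jog '[{"tx":-0.18,"ty":0,"tz":-0.19,"twist":0},{"tx":-0.17,"ty":0,"tz":-0.2,"twist":0},{"tx":-0.17,"ty":0,"tz":-0.2,"twist":0},{"tx":-0.16,"ty":0,"tz":-0.2,"twist":0},{"tx":-0.16,"ty":0,"tz":-0.21,"twist":0}]'
python3 -m jog '[{"tx":-0.16,"ty":0,"tz":-0.21,"twist":0},{"tx":-0.15,"ty":0,"tz":-0.21,"twist":0},{"tx":-0.15,"ty":0,"tz":-0.21,"twist":0},{"tx":-0.14,"ty":0,"tz":-0.22,"twist":0},{"tx":-0.14,"ty":0,"tz":-0.22,"twist":0}]'
python3 -m jog '[{"tx":-0.13,"ty":0,"tz":-0.22,"twist":0},{"tx":-0.13,"ty":0,"tz":-0.23,"twist":0},{"tx":-0.13,"ty":0,"tz":-0.23,"twist":0},{"tx":-0.12,"ty":0,"tz":-0.23,"twist":0},{"tx":-0.11,"ty":0,"tz":-0.23,"twist":0}]'
python3 sw.py w8
```

```text
time_s: 20.23
tool_pos: [0.5147, 0.0019, 0.1814]
tool_rot: [0.714, 0.701, -0.002, -0.001]
ft_force: [-6.7, -5.4, 6.2]
gripper_width: 0.129
grip_force: 24.7
time_s: 20.85
tool_pos: [0.507, 0.0021, 0.1713]
tool_rot: [0.714, 0.7, -0.001, -0.0]
ft_force: [-4.5, -6.6, 3.0]
gripper_width: 0.127
grip_force: 24.8
time_s: 21.48
tool_pos: [0.5003, 0.0023, 0.1605]
tool_rot: [0.714, 0.7, -0.001, -0.0]
ft_force: [-2.5, -5.7, 2.8]
gripper_width: 0.126
grip_force: 24.9
time_s: 22.1
tool_pos: [0.4946, 0.0025, 0.1491]
tool_rot: [0.714, 0.7, -0.0, 0.0]
ft_force: [-1.2, -4.5, 1.1]
gripper_width: 0.123
grip_force: 25.1
t 22.1 [0.4946 0.0025 0.1491] yaw -1.08 j [-0.02  0.28  1.89 -0.    0.97  0.  ] 0.12312350345902022
[511. 177.] [ 7 12 50] [0.609 0.027 0.086]
[505. 214.] [ 14  18 155] [0.601 0.008 0.099]
[499. 244.] [ 13  20 139] [ 0.601 -0.011  0.098]
[458. 316.] [  75   45 1124] [0.534 0.013 0.194]
[440. 363.] [ 25  45 558] [ 0.532 -0.007  0.191]
```

```bash
python3 -m jog '[{"tx":-0.11,"ty":0,"tz":-0.23,"twist":0},{"tx":-0.11,"ty":0,"tz":-0.24,"twist":0},{"tx":-0.1,"ty":0,"tz":-0.24,"twist":0},{"tx":-0.1,"ty":0,"tz":-0.24,"twist":0},{"tx":-0.09,"ty":0,"tz":-0.24,"twist":0}]'
python3 -m jog '[{"tx":-0.09,"ty":0,"tz":-0.25,"twist":0},{"tx":-0.08,"ty":0,"tz":-0.25,"twist":0},{"tx":-0.08,"ty":0,"tz":-0.25,"twist":0},{"tx":-0.07,"ty":0,"tz":-0.25,"twist":0},{"tx":-0.07,"ty":0,"tz":-0.26,"twist":0}]'
python3 -m jog '[{"tx":-0.06,"ty":0,"tz":-0.26,"twist":0},{"tx":-0.06,"ty":0,"tz":-0.26,"twist":0},{"tx":-0.05,"ty":0,"tz":-0.26,"twist":0},{"tx":-0.05,"ty":0,"tz":-0.26,"twist":0},{"tx":-0.04,"ty":0,"tz":-0.26,"twist":0}]'
python3 -m jog '[{"tx":-0.04,"ty":0,"tz":-0.26,"twist":0},{"tx":-0.03,"ty":0,"tz":-0.26,"twist":0},{"tx":-0.02,"ty":0,"tz":-0.2,"twist":0},{"tx":0,"ty":0,"tz":0,"twist":0},{"tx":0,"ty":0,"tz":0,"twist":0}]'
```

```text
time_s: 22.78
tool_pos: [0.4897, 0.0026, 0.1368]
tool_rot: [0.714, 0.7, 0.0, 0.0]
ft_force: [-0.2, -5.2, 0.6]
gripper_width: 0.13
grip_force: 25.4
time_s: 23.4
tool_pos: [0.486, 0.0027, 0.1238]
tool_rot: [0.714, 0.7, 0.0, 0.0]
ft_force: [-0.1, -4.7, 0.3]
gripper_width: 0.127
grip_force: 25.7
time_s: 24.02
tool_pos: [0.4835, 0.0028, 0.1108]
tool_rot: [0.714, 0.7, 0.0, 0.0]
ft_force: [1.5, -3.2, 0.6]
gripper_width: 0.124
grip_force: 25.8
time_s: 24.65
tool_pos: [0.4828, 0.0029, 0.1044]
tool_rot: [0.714, 0.7, 0.001, 0.0]
ft_force: [0.2, -2.9, 5.2]
gripper_width: 0.122
grip_force: 26.2
```

```bash
python3 -m jog '[{"tx":0,"ty":0,"tz":0,"twist":0},{"tx":0,"ty":0,"tz":0,"twist":0},{"tx":0,"ty":0,"tz":0,"twist":0},{"tx":0,"ty":0,"tz":0,"twist":0},{"tx":0,"ty":0,"tz":0,"twist":0}]' -0.3
python3 -m jog '[{"tx":0,"ty":0,"tz":0.5,"twist":0},{"tx":0,"ty":0,"tz":1.5,"twist":0},{"tx":0,"ty":0,"tz":3,"twist":0},{"tx":0,"ty":0,"tz":4,"twist":0},{"tx":-1,"ty":0,"tz":4,"twist":0}]'
python3 -m jog '[{"tx":-3,"ty":0,"tz":2,"twist":0},{"tx":-3,"ty":0,"tz":0,"twist":0},{"tx":-3,"ty":0,"tz":0,"twist":0},{"tx":-3,"ty":0,"tz":0,"twist":0},{"tx":0,"ty":0,"tz":0,"twist":0}]'
python3 -m jog '[{"tx":0,"ty":0,"tz":0,"twist":0},{"tx":0,"ty":0,"tz":0,"twist":0},{"tx":0,"ty":0,"tz":0,"twist":0},{"tx":0,"ty":0,"tz":0,"twist":0},{"tx":0,"ty":0,"tz":0,"twist":0}]'
python3 sl.py
python3 - <<'E'
from h import *
from cell import vision
b=vision.camera("side")[0]
a=cv2.imread("pics/sl.png");cv2.imwrite("pics/fin.png",np.hstack([cv2.resize(a,(360,500)),cv2.resize(b[110:310,220:380],(400,500))]))
E
```

```text
time_s: 25.28
tool_pos: [0.4823, 0.0027, 0.1037]
tool_rot: [0.714, 0.7, -0.0, -0.0]
ft_force: [0.3, 1.3, 0.2]
gripper_width: 0.351
grip_force: 0.0
time_s: 25.9
tool_pos: [0.4726, 0.0027, 0.2352]
tool_rot: [0.714, 0.7, 0.0, 0.0]
ft_force: [0.6, -0.5, 0.6]
gripper_width: 0.349
grip_force: 0.0
time_s: 26.52
tool_pos: [0.3508, 0.0027, 0.2541]
tool_rot: [0.714, 0.7, 0.0, 0.0]
ft_force: [0.8, -0.2, -0.5]
gripper_width: 0.352
grip_force: 0.0
time_s: 27.15
tool_pos: [0.3525, 0.0027, 0.2536]
tool_rot: [0.714, 0.7, -0.0, -0.0]
ft_force: [-0.5, -0.8, 0.2]
gripper_width: 0.353
grip_force: 0.0
[321. 166.] 16 [0.667 0.008 0.013] 0.016
[330. 167.] 17 [ 0.666 -0.013  0.014] 0.016
[319. 186.] 29 [0.606 0.009 0.1  ] 0.104
[328. 187.] 25 [ 0.604 -0.01   0.101] 0.104
```

View pics/fin.png

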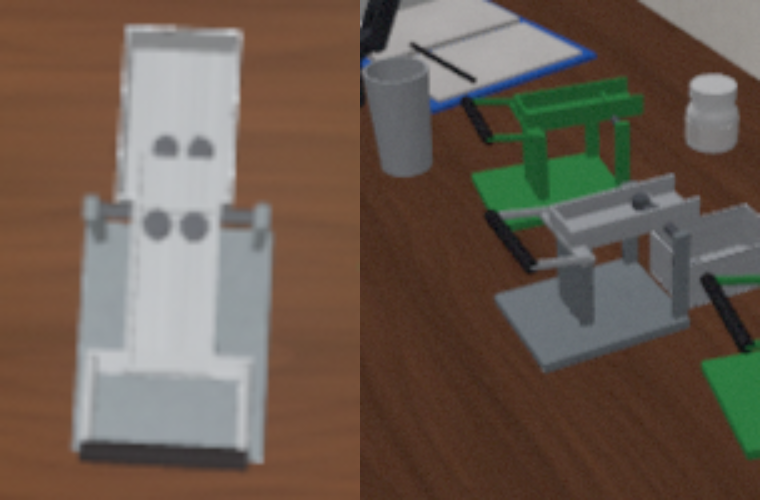

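The left crop shows two slugs in the dish at (165,147) and (200,147), with tops at z≈0.014. The other two are still in the level tray at (157,225) and (193,225), at z≈0.10. The beaker hasn't moved.

```bash
python3 -c "
from cell import ticket
print(ticket.hand_in())"
```

```text
the job is handed in; nothing more can be done
None
```

The job is handed in at about 27 s on the robot's clock: the dish stands upright under the tray's front edge with the two front slugs in it, the two back slugs are still in the level, released tray, and the beaker was not touched.

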